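# Open the dial padlock on the paint chest's shut hasp

### The arm

A 6-joint arm with a two-finger parallel gripper is mounted at the origin on the work surface. World frame = base frame: x ahead of the robot, y to its left, z up, the work surface at z = 0. Lengths are in m, angles in rad, forces in N, time in s.
With the tool pointing down it reaches from about 0.375 to 0.9 m from the base axis. Payload 3.1 kg.
Tool frame: the origin (TCP) lies at the very end of the fingers, on their centre line; the grasp point (between the pads) lies 19 mm behind it; z points along the fingers, y is the direction in which the jaws open and shut (so a half turn about z gives the same grasp; the last joint's range is limited). The gripper opens to 87 mm and grips with 3 to 60 N. Pads are 19 mm wide; open, the fingers measure 117 mm over their backs; the gripper's body (75 mm by 190 mm) begins 51 mm behind the grasp point.
Start: joints at [-1.294, 0.527, 1.433, -0, 1.181, -0.178], TCP at [0.275, -0.561, 0.223] pointing down, gripper open.
Joint ranges: [-3.08, 3.08], [-0.75, 2.2], [0.22, 2.44], [-1.43, 4.57], [0, 2.65], [-2.85, 2.85]. Speed limits (rad/s): [2.79, 2.79, 3.14, 3.14, 3.14, 3.14].

### API

Orientations are given as a unit quaternion [x, y, z, w].
In Python, from rig import robot gives the robot as it stands.
- The arm moves only by the tool arm_command, never from a script. Its argument "targets" is a list of rows, each a list of 5 numbers: the shift along the tool's x, y, z in cm, then the turn about the tool's z in rad, then the finger opening in cm, from 0 to 8.7. In form: [[dx, dy, dz, spin, hand], ...]. A call has 1 to 5 rows; each row is the pose to reach, as a shift and turn from the pose commanded when the call began, along the tool's axes at that moment; what a row does not reach only later rows make up. A row lasts 1/8 s, in which the tool goes at most 62.5 mm and 10.7 degrees, less where a joint would pass 70% of its speed; a pose out of reach is approached as far as the arm can. A call with a gripper value outside its range is refused whole. The fingers move at their own pace and stop on an object; "newtons" is the grip in N (left out, the last holds). Time passes only in rows, so rows that repeat a pose let the fingers close. It gives the time, the measured TCP pose, the force and the opening at its end, in the units of the state.
- robot.get_obs(): the state, without advancing time (a new reading comes with each control period).
- robot.camera(name): name is "scene" or "top" or "wrist"; returns (picture, depth): 480x640x3 uint8, red, green, blue; 480x640 float32, m along the optical axis (not along the pixel's ray), 0 where there is no reading.
- robot.camera_model(name): a dict with "mtx" (3x3 intrinsics, pixels), "extrinsics" (4x4, takes a point from world to camera coordinates). Camera axes: x right, y up, looking along -z (the intrinsics and any distortion apply to the point x, -y, -z); pixel columns grow to the right and rows downward; lengths in m; the calibration is good to about 2 mm. A picture is of the moment at which its call begins: read the wrist's pose just before it. camera_model takes no time and is no camera call; for the wrist camera it gives the pose at the moment of the call.
- robot.hand_in(): hands the job in, once; it reports no verdict.
The state is a dict: "time": time; "q": joint angles; "joint_velocities": joint speeds; "joint_torque": joint torques, N m; "position": TCP position; "tool_rot": TCP orientation; "ft_force": force on the tool from outside, world axes, zero at the start; "moment": the same for the moment, N m; "grip_width": finger opening in m.
Only numpy, scipy, OpenCV 4.12 (cv2) and the standard library are available. Lean on these libraries where they do the work, as an engineer would, in place of code of your own. Each camera call takes 0.05 s, during which the arm holds its last target.

### The job

One of the two hasps on the paint chest is folded shut over its staple, the other is folded back; open the dial padlock that secures the shut one: with the shackle still shut, turn its dial click by click until the line on the bar points straight at the shackle, then pull the lock back against the staple until the shackle is fully drawn, and work the open lock off the staple sideways. Finish while holding that open padlock still and level, dial up, in the gripper a good hand's breadth clear above the chest; do not put it down, and leave the other padlock and everything else where it is.

Things in the scene. Friction and masses are not known exactly. Their poses are not given: they have to be found in the camera images.
- chest: the low plywood paint chest, fixed to the table, 300 x 440 x 80 mm (x, y, z); origin at the centre of its underside, its top is 80 mm up. Its x axis points away from the robot at yaw 0, y to the left. The padlocks lie on its top, side by side along y, on the half nearer the robot.
- hasp_shut: steel hasp leaf (78 mm long, 62 wide, 3 thick) that is folded SHUT: it lies flat from its hinge towards the robot (chest -x), its slot over a staple. Origin on the hinge, 66 mm (chest +x) behind the staple post it belongs to, on the chest's top. It is at the left or at the right staple. It does not move.
- hasp_open: the same kind of leaf, folded BACK (open): it lies from its hinge away from the robot (chest +x), over no staple. Origin on the hinge, 66 mm behind the other staple post. It does not move.
- staple_left (a point): the left (+y) staple, an upright steel arch fixed to the chest: two round posts 7 mm thick, the top bar's underside 30 mm above the chest top. The point is on the axis of the post inside the padlock's shackle, 12 mm above the chest top; the second post stands 30 mm from it to chest +y, outside the shackle.
- padlock_left_center (a point): loose dial padlock on the left (+y) staple, 0.45 to 0.65 kg: brass body 64 x 52 x 24 mm lying on its back on the chest; the point is the body's centre, 12 mm above its underside. Axes: x towards the shackle (that face of the body is at x = +32), z up (dial side). The staple's arch keeps the shut lock from being lifted off; the lock slides on the chest with friction.
- shackle_left_crown (a point): middle of the bow of that lock's U shackle, 7 mm round steel, 65.5 mm from the lock's centre when shut. Lock axes: legs at y = -16.5 and +16.5; 30 mm clear from body face to bow, the post about half-way. The leg at -16.5 stays in the body; fully open, the end of the leg at +16.5 stands 28.5 mm clear of the face: the post passes out through that gap as the lock moves to its -y.
- dial_left (a joint): dial of the left padlock, rad: 0 = bar along the lock's x axis, black line pointing at the shackle (opening notch); positive = counter-clockwise seen from above; stops at +-1.5. Spring notches every 24 degrees (0, +-0.419, +-0.838, +-1.257 rad), about 0.05 N m per click. The shackle can be drawn only in the notch at 0 (within about 0.1).
- dial_left_grip (a point): centre of the bar grip on the left dial, on the dial axis, 28.5 mm above the lock's centre: aluminium bar 38 mm long, 11 wide, 24 high on a black disc 44 mm across; bar top 12 mm above the point, disc top 12 mm below. x axis along the bar towards its black line (turns with the dial). The bar is firm enough to drag and lift the whole lock by.
- dial_left_tip (a point): end of that bar on the black-line side, 19 mm from the dial axis, same height.
- shackle_left (a joint): how far the shackle of the left padlock is drawn out along the lock's x axis, m: 0 shut, 0.034 fully open; stiff (about 2 N), stays where left. With the dial at 0 it is drawn by pulling the lock to its own -x, the bow catching on the staple post after about 10 mm of slack.
- staple_right (a point): the right (-y) staple, an upright steel arch fixed to the chest: two round posts 7 mm thick, the top bar's underside 30 mm above the chest top. The point is on the axis of the post inside the padlock's shackle, 12 mm above the chest top; the second post stands 30 mm from it to chest +y, outside the shackle.
- padlock_right_center (a point): loose dial padlock on the right (-y) staple, 0.45 to 0.65 kg: brass body 64 x 52 x 24 mm lying on its back on the chest; the point is the body's centre, 12 mm above its underside. Axes: x towards the shackle (that face of the body is at x = +32), z up (dial side). The staple's arch keeps the shut lock from being lifted off; the lock slides on the chest with friction.
- shackle_right_crown (a point): middle of the bow of that lock's U shackle, 7 mm round steel, 65.5 mm from the lock's centre when shut. Lock axes: legs at y = -16.5 and +16.5; 30 mm clear from body face to bow, the post about half-way. The leg at -16.5 stays in the body; fully open, the end of the leg at +16.5 stands 28.5 mm clear of the face: the post passes out through that gap as the lock moves to its -y.
- dial_right (a joint): dial of the right padlock, rad: 0 = bar along the lock's x axis, black line pointing at the shackle (opening notch); positive = counter-clockwise seen from above; stops at +-1.5. Spring notches every 24 degrees (0, +-0.419, +-0.838, +-1.257 rad), about 0.05 N m per click. The shackle can be drawn only in the notch at 0 (within about 0.1).
- dial_right_grip (a point): centre of the bar grip on the right dial, on the dial axis, 28.5 mm above the lock's centre: aluminium bar 38 mm long, 11 wide, 24 high on a black disc 44 mm across; bar top 12 mm above the point, disc top 12 mm below. x axis along the bar towards its black line (turns with the dial). The bar is firm enough to drag and lift the whole lock by.
- dial_right_tip (a point): end of that bar on the black-line side, 19 mm from the dial axis, same height.
- shackle_right (a joint): how far the shackle of the right padlock is drawn out along the lock's x axis, m: 0 shut, 0.034 fully open; stiff (about 2 N), stays where left. With the dial at 0 it is drawn by pulling the lock to its own -x, the bow catching on the staple post after about 10 mm of slack.
- brush_a: bystander: paint brush 150 mm long lying between the padlocks on the chest; origin mid-length at its underside.
- jar_a: bystander: small white jar 52 mm across, 55 high, on the chest's rear half; origin at the centre of its underside.
- bottle_green: bystander: green bottle 60 mm across, 170 high, on the table to the left; origin at the centre of its underside.
- water_cup: bystander: grey cup 90 mm across, 100 high, on the table to the right; origin at the centre of its underside.
- jar_b: bystander: white jar 68 mm across, 70 high, on the table to the left; origin at the centre of its underside.
- knife: bystander: palette spatula 200 mm long on the table, right; origin mid-length at its underside.
- tin: bystander: steel tin 60 mm across, 50 high, on the table, right; origin at the centre of its underside.

How it is judged:
On the way, in this order (a step that is already met when the one before it is completed fails the run):
1. the dial of the padlock on the shut hasp stands in its opening notch, shackle still shut (((horizontal distance between hasp_shut and staple_left below 0.1 m and value of joint dial_left between -0.15 and 0.15 rad and value of joint shackle_left below 0.005 m) or (horizontal distance between hasp_shut and staple_right below 0.1 m and value of joint dial_right between -0.15 and 0.15 rad and value of joint shackle_right below 0.005 m))), for 0.2 s.
2. its shackle is drawn open (30 mm or more) (((horizontal distance between hasp_shut and staple_left below 0.1 m and value of joint shackle_left above 0.03 m) or (horizontal distance between hasp_shut and staple_right below 0.1 m and value of joint shackle_right above 0.03 m))), for 0.1 s.
At the end, for the whole second after the job is handed in: The padlock of the shut hasp is held in the gripper, its body at least 60 mm above the chest's top and touching neither chest nor staple, within 20 degrees of level with the dial up, still (under 5 cm/s), its shackle open by at least 27 mm; the other padlock is shut and within 20 mm of where it was (((horizontal distance between hasp_shut and staple_left below 0.1 m and height (world z) of padlock_left_center above 0.152 m and angle between padlock_left_center's own z axis and vertical below 0.35 rad and value of joint shackle_left above 0.027 m and contact force between the fingers and padlock_left above 1 N and contact force between padlock_left and chest below 0.1 N and linear speed of padlock_left below 0.05 m/s and distance of padlock_right_center from where it was at the start of the episode below 0.02 m and value of joint shackle_right below 0.005 m) or (horizontal distance between hasp_shut and staple_right below 0.1 m and height (world z) of padlock_right_center above 0.152 m and angle between padlock_right_center's own z axis and vertical below 0.35 rad and value of joint shackle_right above 0.027 m and contact force between the fingers and padlock_right above 1 N and contact force between padlock_right and chest below 0.1 N and linear speed of padlock_right below 0.05 m/s and distance of padlock_left_center from where it was at the start of the episode below 0.02 m and value of joint shackle_left below 0.005 m))); the arm keeps its last pose, push and grip.
It fails at once if the other padlock, or the end of its dial bar, is moved by over 20 mm ((horizontal distance between hasp_shut and staple_left below 0.1 m and distance of any of padlock_right_center, dial_right_tip from where it was at the start of the episode above 0.02 m) or (horizontal distance between hasp_shut and staple_right below 0.1 m and distance of any of padlock_left_center, dial_left_tip from where it was at the start of the episode above 0.02 m)).
It fails at once if a bystander is shifted by over 30 mm (distance of any of brush_a, jar_a, bottle_green, water_cup, jar_b, knife, tin from where it was at the start of the episode above 0.03 m).
It also fails if it takes over 43 s, if anything falls off the work surface, if the arm or the gripper's body presses on something with over 40 N, if the wrist force passes 120 N, or if a joint passes its speed limit or range.

## Working session

There is one attempt and no reset: what is moved stays moved. The work goes in short steps, Python scripts to look and compute and a tool call to move; the robot and the scene stay as the last step left them, time stands still between calls to the robot, and variables do not carry over. Pictures are saved under pics/ and viewed, and the job is handed in when it is done.

Besides the shell and the picture viewer there is one more tool, called after "Emit:" as name([rows], argument=value, ...), one row to a line, values as JSON. arm_command: Moves the arm, as the interface text tells. Its arguments: {"type":"object","properties":{"targets":{"type":"array","items":{"type":"array","items":{"type":"number"}}},"newtons":{"type":"number"}},"required":["targets"]}

```bash
ls; mkdir -p pics; cat > h.py <<'E'
import numpy as np, cv2
from rig import robot
def snap(name,fn,crop=None,scale=1):
    m=robot.camera_model(name); p,d=robot.camera(name)
    np.savez('pics/'+fn+'.npz',p=p,d=d,K=m['mtx'],E=m['extrinsics'])
    cv2.imwrite('pics/'+fn+'.png',p[:,:,::-1]); return p,d,m
def back(u,v,z,K,E):
    # z depth
    K=np.array(K);E=np.array(E)
    x=(u-K[0,2])/K[0,0]*z; y=(v-K[1,2])/K[1,1]*z
    c=np.stack([x,-y,-z*np.ones_like(x),np.ones_like(x)],-1)
    return (c@np.linalg.inv(E).T)[...,:3]
def cloud(d,K,E):
    v,u=np.mgrid[0:480,0:640].astype(float)
    return back(u,v,d.astype(float),K,E)
def onplane(u,v,h,K,E):
    Ei=np.linalg.inv(E);o=Ei[:3,3]
    p=back(np.array(float(u)),np.array(float(v)),np.array(1.0),K,E); r=p-o
    return o+r*(h-o[2])/r[2]
def crop(fn,out,x0,y0,x1,y1):
    im=cv2.imread('pics/'+fn+'.png')[y0:y1,x0:x1]
    s=min(800/im.shape[1],600/im.shape[0])
    cv2.imwrite('pics/'+out+'.png',cv2.resize(im,None,fx=s,fy=s,interpolation=cv2.INTER_CUBIC)); print('scale',s)
E
python3 - <<'E'
from h import *
print(robot.get_obs())
for n in('scene','top'):
    p,d,m=snap(n,n+'0'); print(n,m, (d>0).mean())
E
```

```text
pics
{'time': 0.0, 'q': array([-1.29348337e+00,  5.28445668e-01,  1.43387953e+00, -7.38649877e-06,
        1.18137977e+00, -1.78518616e-01]), 'joint_velocities': array([ 0.00035791, -0.00050677,  0.00065859,  0.00092572, -0.00092294,
        0.00245202]), 'joint_torque': array([ 4.21464656e-04, -4.40037239e+01, -1.76595318e+01,  6.32371916e-02,
        5.80844062e-02, -1.47126111e-04]), 'position': array([ 0.27494573, -0.56047825,  0.22159146]), 'tool_rot': array([ 9.74138573e-01,  2.25948942e-01, -5.55609882e-05, -1.05469901e-03]), 'ft_force': array([0.49887277, 0.34947801, 0.75402592]), 'moment': array([ 0.02550236, -0.0004333 ,  0.0536099 ]), 'grip_width': 0.0871699884674863}
scene {'mtx': array([[568.3762879 ,   0.        , 313.01083294],
       [  0.        , 568.3762879 , 231.6918049 ],
       [  0.        ,   0.        ,   1.        ]]), 'extrinsics': array([[-0.11133686,  0.99373353, -0.00988839,  0.07634977],
       [-0.68833557, -0.06993583,  0.72201324,  0.30588765],
       [ 0.71679721,  0.08719322,  0.69180857, -1.8900588 ],
       [ 0.        ,  0.        ,  0.        ,  1.        ]])} 0.996201171875
top {'mtx': array([[521.50932267,   0.        , 324.67526152],
       [  0.        , 521.50932267, 238.49853319],
       [  0.        ,   0.        ,   1.        ]]), 'extrinsics': array([[-0.01958675, -0.99942516, -0.02767149,  0.00457142],
       [ 0.98246642, -0.02437212,  0.18483975, -0.54160145],
       [-0.18540791, -0.0235659 ,  0.98237903, -1.46697142],
       [ 0.        ,  0.        ,  0.        ,  1.        ]])} 0.9959798177083333
```

View pics/top0.png

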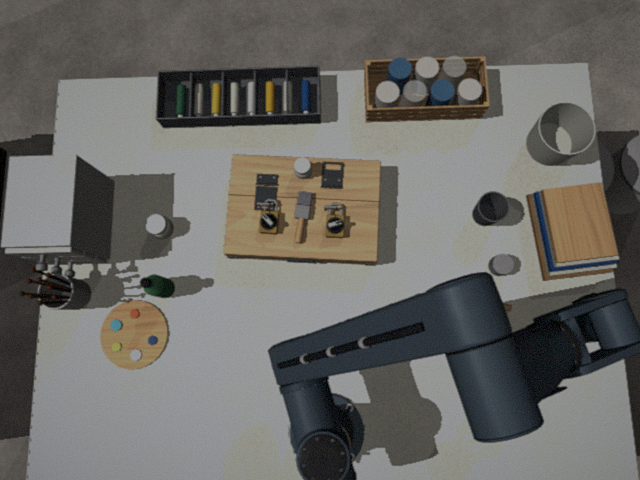

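View pics/scene0.png

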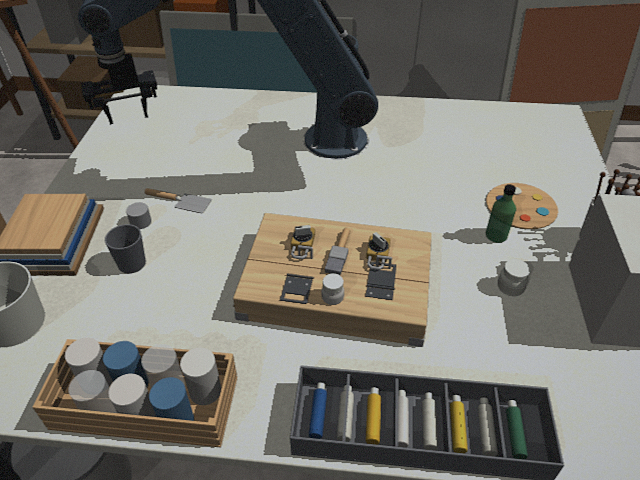

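```bash
python3 - <<'E'
from h import *
crop('top0','top0c',220,150,390,270); crop('scene0','scene0c',230,205,440,345)
E
```

```text
scale 4.705882352941177
scale 3.8095238095238093
```

View pics/top0c.png

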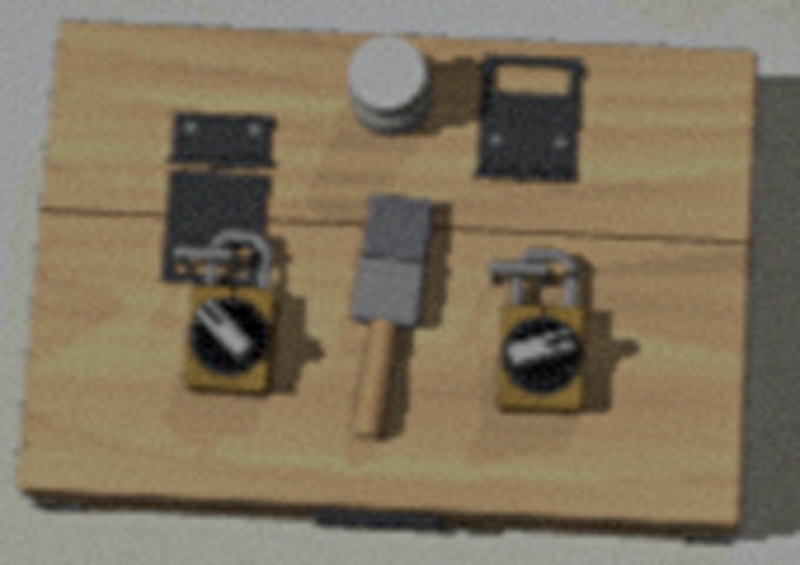

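View pics/scene0c.png

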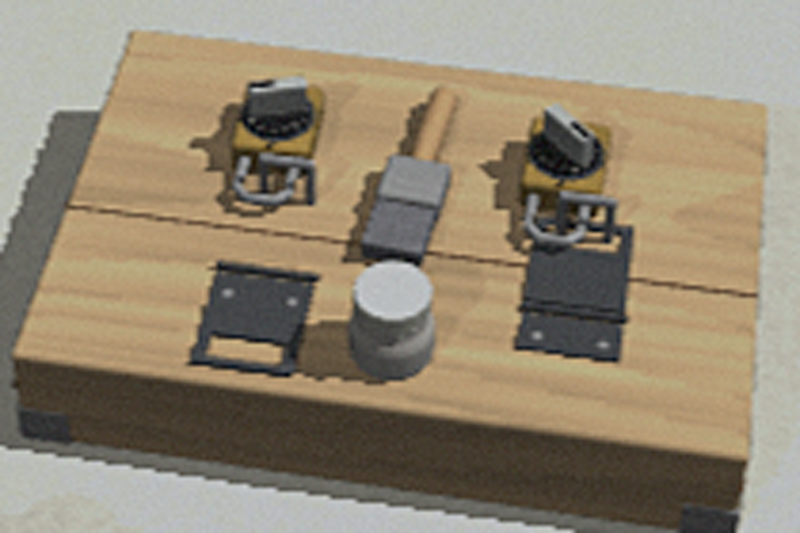

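```bash
python3 - <<'E'
from h import *
z=np.load('pics/top0.npz');K,E=z['K'],z['E'];s=800/170
def f(n,u,v,h): print(n,onplane(220+u/s,150+v/s,h,K,E).round(4))
f('barend UL',205,308,.1325);f('barend LR',248,352,.1325)
for n,u,v in[('bodyTL',192,288),('bodyTR',272,292),('bodyBL',187,385),('bodyBR',268,392)]: f(n,u,v,.104)
for n,u,v in[('chTL',62,22),('chTR',754,50),('chBL',20,490),('chBR',738,522)]: f(n,u,v,.08)
f('crown',240,232,.092);f('bar staple L',180,258,.112);f('bar staple R',232,254,.112)
f('hinge',220,167,.08);f('right',540,350,.1325)
C=cloud(z['d'],K,E)
for u,v in[(228,332),(543,350)]:
    print(C[int(150+v/s),int(220+u/s)])
x=C[(C[...,2]>.122)&(C[...,2]<.15)&(C[...,0]>.4)&(C[...,0]<.75)&(abs(C[...,1])<.4)]
print(x[x[:,1]>0].round(3)[:60]); print(robot.get_obs()['tool_rot'])
E
```

```text
barend UL [0.5956 0.1594 0.1325]
barend LR [0.5683 0.1339 0.1325]
bodyTL [0.615  0.1714 0.104 ]
bodyTR [0.6112 0.1229 0.104 ]
bodyBL [0.5552 0.1742 0.104 ]
bodyBR [0.5497 0.1255 0.104 ]
chTL [0.7948 0.2575 0.08  ]
chTR [ 0.7638 -0.1752  0.08  ]
chBL [0.4978 0.2792 0.08  ]
chBR [ 0.468 -0.154  0.08 ]
crown [0.6524 0.1438 0.092 ]
bar staple L [0.6318 0.1775 0.112 ]
bar staple R [0.6334 0.1461 0.112 ]
hinge [0.6975 0.1578 0.08  ]
right [ 0.5651 -0.038   0.1325]
[0.58293418 0.14736253 0.12960239]
[ 0.56545238 -0.03874247  0.13571432]
[[0.75  0.067 0.137]
 [0.749 0.053 0.138]
 [0.749 0.05  0.139]
 [0.75  0.047 0.136]
 [0.749 0.044 0.138]
 [0.75  0.039 0.135]
 [0.746 0.07  0.14 ]
 [0.749 0.068 0.131]
 [0.748 0.065 0.133]
 [0.746 0.061 0.139]
 [0.748 0.059 0.134]
 [0.746 0.056 0.14 ]
 [0.746 0.053 0.138]
 [0.748 0.05  0.134]
 [0.748 0.048 0.132]
 [0.747 0.045 0.136]
 [0.746 0.042 0.137]
 [0.747 0.039 0.133]
 [0.747 0.036 0.136]
 [0.747 0.033 0.134]
 [0.746 0.03  0.137]
 [0.745 0.073 0.136]
 [0.746 0.07  0.131]
 [0.746 0.068 0.13 ]
 [0.742 0.064 0.142]
 [0.746 0.062 0.13 ]
 [0.744 0.059 0.136]
 [0.743 0.056 0.138]
 [0.746 0.054 0.13 ]
 [0.745 0.051 0.132]
 [0.745 0.048 0.132]
 [0.744 0.045 0.136]
 [0.743 0.042 0.139]
 [0.743 0.039 0.136]
 [0.745 0.036 0.132]
 [0.743 0.033 0.138]
 [0.744 0.031 0.134]
 [0.74  0.072 0.141]
 [0.742 0.07  0.135]
 [0.741 0.067 0.136]
 [0.742 0.065 0.134]
 [0.742 0.062 0.135]
 [0.74  0.059 0.138]
 [0.742 0.056 0.135]
 [0.741 0.053 0.135]
 [0.74  0.05  0.137]
 [0.743 0.048 0.131]
 [0.742 0.045 0.132]
 [0.74  0.042 0.138]
 [0.74  0.039 0.139]
 [0.741 0.036 0.134]
 [0.74  0.033 0.137]
 [0.743 0.031 0.129]
 [0.739 0.073 0.135]
 [0.737 0.07  0.141]
 [0.74  0.068 0.132]
 [0.737 0.064 0.139]
 [0.738 0.062 0.137]
 [0.741 0.059 0.128]
 [0.739 0.056 0.133]]
[ 9.74144885e-01  2.25922074e-01 -3.03021041e-05 -9.79496740e-04]
```

Emit:
arm_command([
  [11.5, -10, -1, -0.15, 8.7],
  [23, -20, -2, -0.29, 8.7],
  [35, -30, -3, -0.29, 6],
  [47, -40, -4, -0.29, 4],
  [58.8, -50.2, -4, -0.29, 4],
])

```text
time: 0.72
position: [0.3988, -0.2727, 0.2416]
tool_rot: [0.931, 0.364, 0.0, -0.0]
ft_force: [0.6, -0.0, 0.8]
grip_width: 0.0649
```

```bash
cat >> h.py <<'E'
def pose():
    o=robot.get_obs(); x,y,z,w=o['tool_rot']
    from scipy.spatial.transform import Rotation as R
    M=R.from_quat(o['tool_rot']).as_matrix()
    print('t',round(o['time'],2),'p',o['position'].round(4),'h',round(float(np.arctan2(M[1,0],M[0,0])),3),'z',M[:,2].round(3),'q',o['q'].round(2),'F',o['ft_force'].round(1),'M',o['moment'].round(2),'g',round(o['grip_width'],4)); return o['position'],M
def togo(P,h,):
    p,M=pose(); d=np.array(P)-p; h0=np.arctan2(M[1,0],M[0,0])
    print('shift cm',(M.T@d*100).round(2),'spin',round(float((h0-h+np.pi)%(2*np.pi)-np.pi),3))
E
python3 -c "
from h import *
togo([.582,.148,.26],.75)"
```

```text
t 0.72 p [ 0.3988 -0.2727  0.2416] h 0.745 z [ 0.  0. -1.] q [-0.83  0.31  1.76  0.    1.07 -0.01] F [ 0.6 -0.   0.8] M [-0.02 -0.05 -0.03] g 0.0649
shift cm [ 42.   -18.5   -1.83] spin -0.005
```

Emit:
arm_command([
  [6, -3, -1, 0, 4],
  [12, -6, -1.5, 0, 4],
  [18, -9, -1.8, 0, 4],
  [24, -12, -1.8, 0, 4],
  [30, -14, -1.8, 0, 4],
])

```text
time: 1.35
position: [0.5147, 0.0162, 0.2595]
tool_rot: [0.931, 0.364, -0.0, -0.0]
ft_force: [1.2, -0.2, -0.3]
grip_width: 0.0401
```

```bash
python3 -c "
from h import *
togo([.582,.148,.26],.75)"
```

```text
t 1.35 p [0.5147 0.0162 0.2595] h 0.746 z [-0. -0. -1.] q [-0.19  0.33  1.66 -0.    1.15  0.64] F [ 1.2 -0.2 -0.3] M [-0.08 -0.03 -0.02] g 0.0401
shift cm [13.89 -5.11 -0.05] spin -0.004
```

Emit:
arm_command([
  [5, -2, 0, 0, 4],
  [8, -3, 0, 0, 4],
  [8, -3, 0, 0, 4],
  [8, -3, 0, 0, 4],
])

```text
time: 1.85
position: [0.5523, 0.0899, 0.2591]
tool_rot: [0.931, 0.364, -0.001, -0.0]
ft_force: [0.8, -0.3, 0.0]
grip_width: 0.0399
```

```bash
python3 -c "
from h import *
togo([.582,.148,.26],.75)
p,d,m=snap('wrist','w1'); print(m)"
```

```text
t 1.85 p [0.5523 0.0899 0.2591] h 0.746 z [-0.002 -0.001 -1.   ] q [-0.04  0.4   1.55 -0.    1.19  0.79] F [ 0.8 -0.3  0. ] M [-0.08 -0.05  0.07] g 0.0399
shift cm [ 6.13 -2.25 -0.1 ] spin -0.004
{'mtx': array([[375.52427602,   0.        , 324.83420049],
       [  0.        , 375.52427602, 238.42198553],
       [  0.        ,   0.        ,   1.        ]]), 'extrinsics': array([[ 0.67840403, -0.73468741, -0.00154403, -0.3071767 ],
       [ 0.71187242,  0.65785365, -0.24589883, -0.41285263],
       [ 0.18167452,  0.16571961,  0.96929427, -0.53889844],
       [ 0.        ,  0.        ,  0.        ,  1.        ]])}
```

View pics/w1.png

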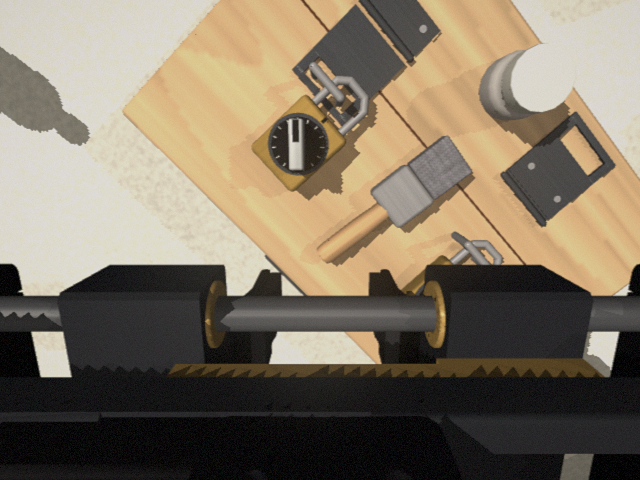

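```bash
python3 - <<'E'
from h import *
crop('w1','w1c',230,40,400,200)
E
```

```text
scale 3.75
```

View pics/w1c.png

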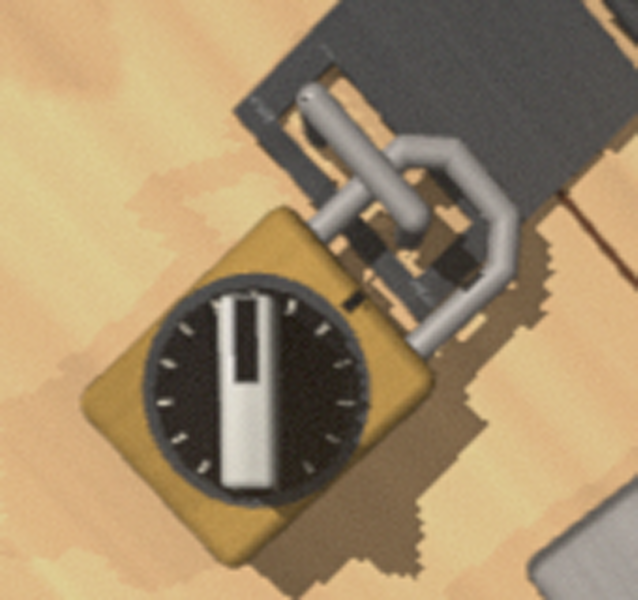

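```bash
python3 - <<'E'
from h import *
z=np.load('pics/w1.npz');K,E=z['K'],z['E'];s=3.75
g=lambda u,v,h:onplane(230+u/s,40+v/s,h,K,E)
a=g(243,297,.1325);b=g(246,487,.1325);print(a,b,(a+b)/2,np.linalg.norm(a-b),'h',np.arctan2(*(a-b)[1::-1]))
print('disc',g(257,390,.1085))
c=[g(*p,.104) for p in[(285,206),(433,378),(232,567),(82,397)]]
print(np.mean(c,0)); v=c[0]-c[3];w=c[1]-c[2];print(np.arctan2(v[1],v[0]),np.arctan2(w[1],w[0]),c)
print('post',g(410,232,.095),g(320,140,.095),'bar ends',g(418,222,.117),g(310,92,.117))
C=cloud(z['d'],K,E)
print(C[40+int(340/s),230+int(246/s)],C[40+int(440/s),230+int(246/s)])
P=(a+b)/2
togo([P[0],P[1],.2],np.arctan2(*(a-b)[1::-1]))
E
```

```text
[0.59746389 0.16323232 0.1325    ] [0.57052039 0.13850872 0.1325    ] [0.58399214 0.15087052 0.1325    ] 0.03656786049443591 h 0.7424593400970194
disc [0.5850097  0.15069458 0.1085    ]
[0.58489167 0.15088026 0.104     ]
-0.10631275385534912 -0.08066098404094668 [array([0.61694751, 0.17167339, 0.104     ]), array([0.61264054, 0.12448712, 0.104     ]), array([0.55220036, 0.12937288, 0.104     ]), array([0.55777826, 0.17798764, 0.104     ])]
post [0.63196183 0.14909366 0.095     ] [0.63244347 0.176113   0.095     ] bar ends [0.63231302 0.14827681 0.117     ] [0.63547709 0.18079506 0.117     ]
[0.59187204 0.15809918 0.13224051] [0.57719985 0.14521274 0.13090723]
t 1.9 p [0.5523 0.0894 0.2593] h 0.745 z [-0.001 -0.    -1.   ] q [-0.04  0.4   1.55 -0.    1.19  0.79] F [-1.1 -0.3  0. ] M [-0.02 -0.01  0.01] g 0.0404
shift cm [ 6.5  -2.36  5.92] spin 0.002
```

Emit:
arm_command([
  [3.5, -1.3, 2, 0, 4],
  [6.55, -2.35, 6, 0, 3.5],
  [6.55, -2.35, 10, 0, 3.5],
  [6.55, -2.35, 11, 0, 3.5],
  [6.55, -2.35, 11, 0, 3.5],
])

```text
time: 2.52
position: [0.5851, 0.1509, 0.1497]
tool_rot: [0.932, 0.364, -0.0, -0.0]
ft_force: [-0.1, 0.1, 0.5]
grip_width: 0.035
```

```bash
python3 -c "
from h import *
togo([.5845,.1507,.112],.742)
p,d,m=snap('wrist','w2')"
```

```text
t 2.52 p [0.5851 0.1509 0.1497] h 0.744 z [-0.001 -0.    -1.   ] q [ 0.07  0.59  1.55 -0.    1.    0.89] F [-0.1  0.1  0.5] M [ 0.01 -0.04  0.03] g 0.035
shift cm [-0.06 -0.02  3.77] spin 0.002
```

View pics/w2.png

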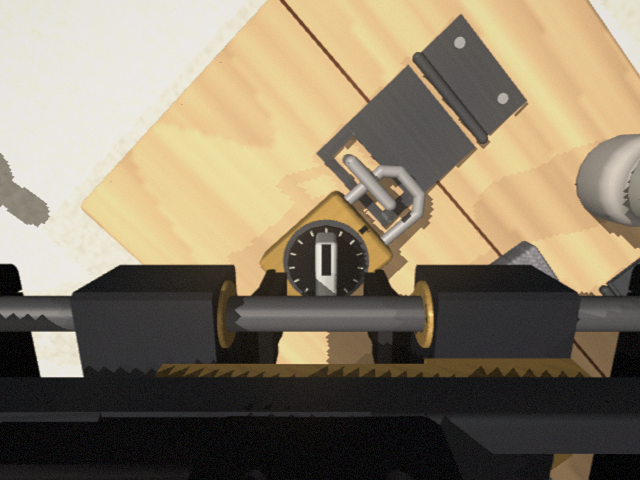

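Emit:
arm_command([
  [0, 0, 2, 0, 3.5],
  [0, 0, 3.6, 0, 3.5],
  [0, 0, 3.6, 0, 3.5],
  [0, 0, 3.6, 0, 0.8],
  [0, 0, 3.6, 0, 0.8],
], newtons=25)

```text
time: 3.2
position: [0.5859, 0.1521, 0.1144]
tool_rot: [0.931, 0.364, 0.001, 0.0]
ft_force: [-0.2, -0.1, 0.1]
grip_width: 0.0224
```

Emit:
arm_command([
  [0, 0, 0, 0, 0.8],
  [0, 0, 0, 0, 0.8],
], newtons=25)

```text
time: 3.45
position: [0.5861, 0.1517, 0.1141]
tool_rot: [0.931, 0.364, 0.001, 0.001]
ft_force: [2.6, -2.1, 2.1]
grip_width: 0.0107
```

```bash
python3 -c "
from h import *
togo([.5845,.1507,.112],.742)"
```

```text
t 3.45 p [0.5861 0.1517 0.1141] h 0.746 z [ 0.002 -0.001 -1.   ] q [ 0.07  0.64  1.58 -0.    0.92  0.89] F [ 2.6 -2.1  2.1] M [-0.31 -0.19  0.06] g 0.0107
shift cm [-0.19 -0.04  0.21] spin 0.004
```

Emit:
arm_command([
  [0, 0, 0, 0.17, 0.8],
  [0, 0, 0, 0.34, 0.8],
  [0, 0, 0, 0.51, 0.8],
  [0, 0, 0, 0.68, 0.8],
  [0, 0, 0, 0.84, 0.8],
])

```text
time: 4.08
position: [0.5849, 0.1563, 0.1142]
tool_rot: [0.999, -0.049, 0.0, -0.003]
ft_force: [-0.6, 12.1, 3.9]
grip_width: 0.0165
```

Emit:
arm_command([
  [0, 0, 0, 0, 0.8],
  [0, 0, 0, 0, 0.8],
])

```text
time: 4.32
position: [0.5855, 0.1554, 0.1146]
tool_rot: [0.999, -0.047, 0.001, -0.003]
ft_force: [-0.1, 7.2, 4.1]
grip_width: 0.0116
```

```bash
python3 -c "
from h import *
togo([.5845,.1507,.112],-.09)
p,d,m=snap('wrist','w3');snap('top','t3');crop('t3','t3c',220,150,390,270)"
```

```text
t 4.33 p [0.5855 0.1554 0.1146] h -0.094 z [ 0.002  0.005 -1.   ] q [0.07 0.64 1.58 0.01 0.92 1.73] F [-0.1  7.2  4.1] M [1.39 0.09 0.24] g 0.0116
shift cm [-0.06  0.48  0.26] spin -0.004
scale 4.705882352941177
```

View pics/w3.png

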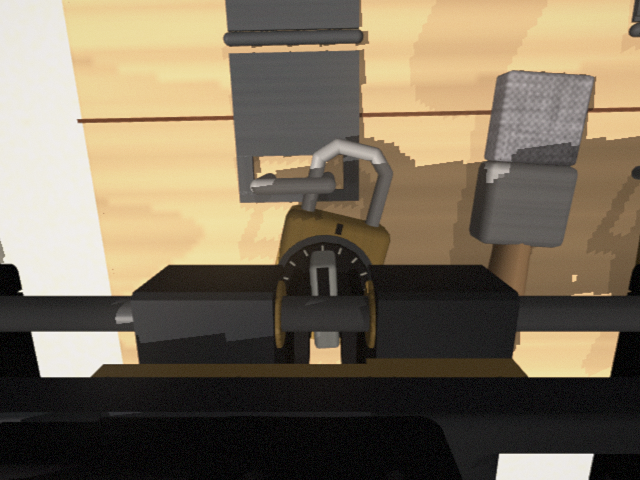

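View pics/t3c.png

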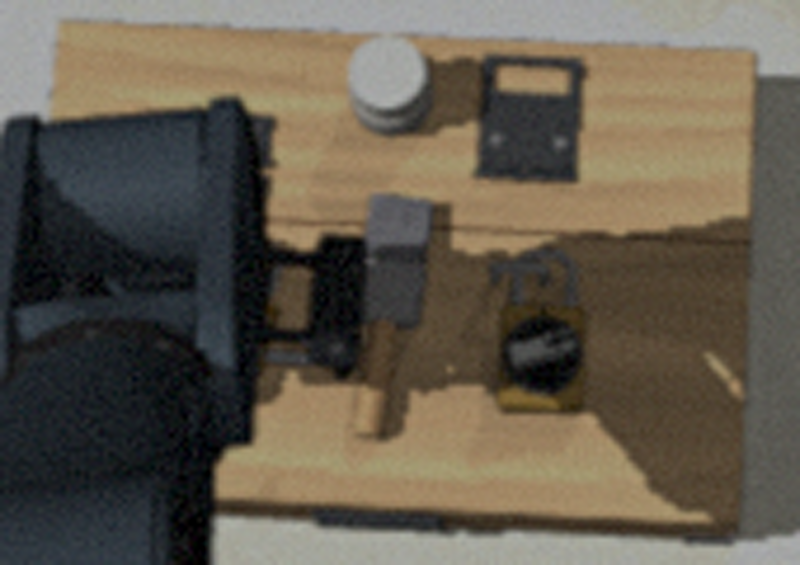

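Emit:
arm_command([
  [0, 0, 0, 0, 0.6],
  [0, 0, 0, 0.15, 0.6],
  [0, 0, 0, 0.25, 0.6],
  [0, 0, 0, 0.25, 0.6],
], newtons=50)

```text
time: 4.92
position: [0.5855, 0.1542, 0.1145]
tool_rot: [0.985, -0.171, 0.0, -0.002]
ft_force: [-0.8, 6.5, 5.3]
grip_width: 0.0104
```

```bash
python3 -c "
from h import *
togo([.5845,.1507,.112],-.09)
p,d,m=snap('wrist','w4');crop('w4','w4c',200,120,440,300)"
```

```text
t 4.92 p [0.5855 0.1542 0.1145] h -0.345 z [ 0.001  0.003 -1.   ] q [0.07 0.64 1.58 0.   0.92 1.98] F [-0.8  6.5  5.3] M [1.03 0.2  0.07] g 0.0104
shift cm [0.03 0.36 0.25] spin -0.255
scale 3.3333333333333335
```

View pics/w4c.png

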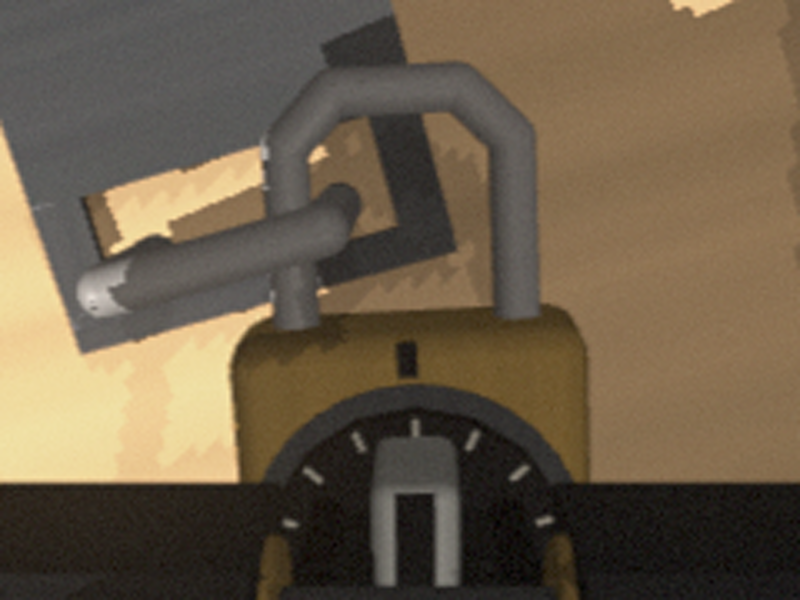

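Emit:
arm_command([
  [0, 0, 0, -0.12, 0.6],
  [0, 0, 0, -0.25, 0.6],
  [0, 0, 0, -0.25, 0.6],
  [0, 0, 0, -0.25, 0.6],
])

```text
time: 5.48
position: [0.5855, 0.1527, 0.1145]
tool_rot: [0.999, -0.048, 0.0, -0.001]
ft_force: [-1.2, 2.5, 6.2]
grip_width: 0.011
```

```bash
python3 -c "
from h import *
togo([.5845,.1507,.112],-.09)
p,d,m=snap('wrist','w5');crop('w5','w5c',200,120,440,300)"
```

```text
t 5.47 p [0.5855 0.1527 0.1145] h -0.096 z [ 0.001  0.001 -1.   ] q [0.07 0.64 1.58 0.   0.92 1.74] F [-1.2  2.5  6.2] M [ 0.39  0.25 -0.06] g 0.011
shift cm [-0.08  0.21  0.25] spin -0.006
scale 3.3333333333333335
```

View pics/w5c.png

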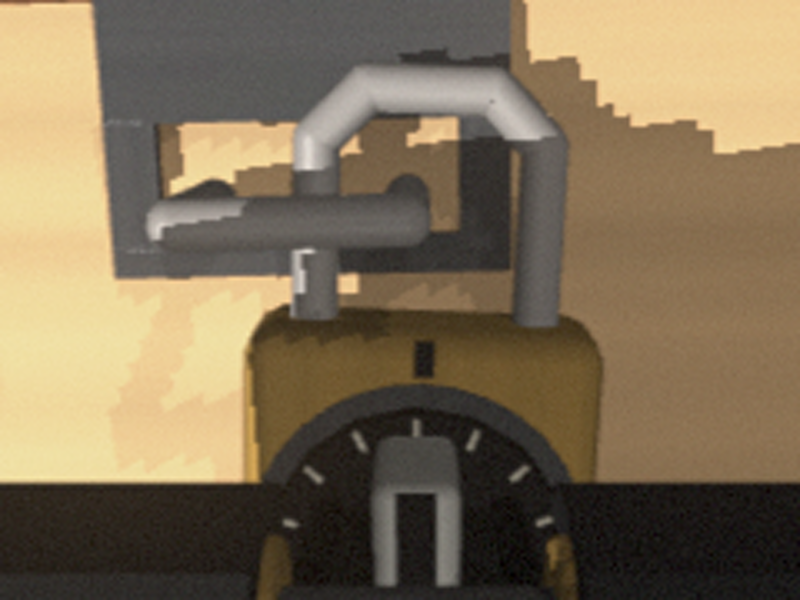

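Emit:
arm_command([
  [-0.8, 0, 0, 0, 0.6],
  [-1.6, 0, 0, 0, 0.6],
  [-2.4, 0, 0, 0, 0.6],
  [-3.2, 0, 0, 0, 0.6],
  [-3.2, 0, 0, 0, 0.6],
])

```text
time: 6.15
position: [0.5553, 0.1548, 0.1145]
tool_rot: [0.999, -0.047, 0.003, 0.0]
ft_force: [4.8, 0.8, 3.9]
grip_width: 0.0103
```

```bash
python3 -c "
from h import *
togo([.5845,.1507,.112],-.09)
p,d,m=snap('wrist','w6');crop('w6','w6c',200,60,440,300)"
```

```text
t 6.15 p [0.5553 0.1548 0.1145] h -0.095 z [ 0.006 -0.    -1.   ] q [ 0.08  0.61  1.66 -0.    0.87  1.74] F [4.8 0.8 3.9] M [-0.02 -0.7   0.05] g 0.0103
shift cm [2.94 0.13 0.27] spin -0.005
scale 2.5
```

View pics/w6c.png

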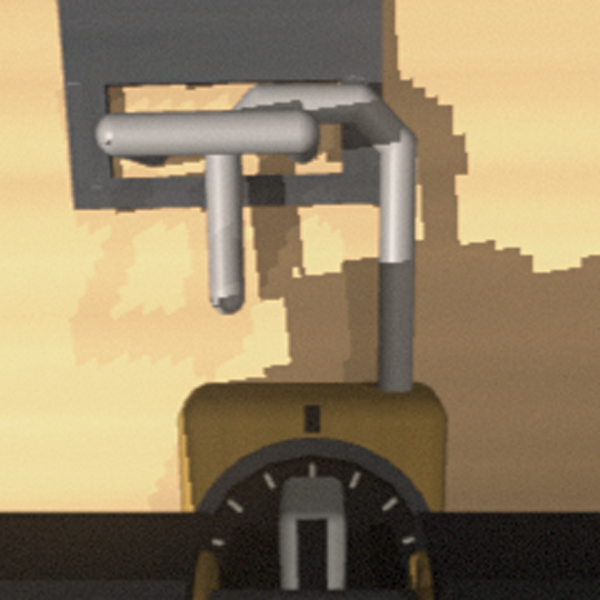

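Drawn about 20 mm; continue to the end of travel.

Emit:
arm_command([
  [-0.7, 0, 0, 0, 0.6],
  [-1.3, 0, 0, 0, 0.6],
  [-1.5, 0, 0, 0, 0.6],
  [-1.5, 0, 0, 0, 0.6],
])

```text
time: 6.7
position: [0.5416, 0.1562, 0.1146]
tool_rot: [0.999, -0.047, 0.004, -0.0]
ft_force: [6.9, -1.0, 2.7]
grip_width: 0.0107
```

```bash
python3 -c "
from h import *
togo([.5845,.1507,.112],-.09)
p,d,m=snap('wrist','w7');crop('w7','w7c',200,60,440,300)"
```

```text
t 6.7 p [0.5416 0.1562 0.1146] h -0.094 z [ 0.007 -0.    -1.   ] q [ 0.08  0.59  1.69 -0.    0.85  1.75] F [ 6.9 -1.   2.7] M [-0.07 -1.11 -0.06] g 0.0107
shift cm [4.32 0.14 0.29] spin -0.004
scale 2.5
```

View pics/w7c.png

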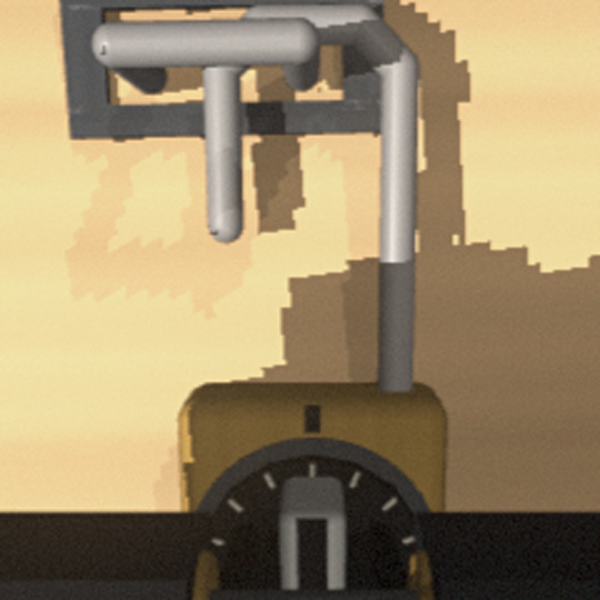

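Emit:
arm_command([
  [-0.5, 0, 0, 0, 0.6],
  [-0.8, 0, 0, 0, 0.6],
  [-0.8, 0, 0, 0, 0.6],
])

```text
time: 7.12
position: [0.5407, 0.1564, 0.1148]
tool_rot: [0.999, -0.047, 0.011, -0.0]
ft_force: [18.3, -3.2, -7.4]
grip_width: 0.0104
```

```bash
python3 -c "
from h import *
togo([.5845,.1507,.112],-.09)
p,d,m=snap('wrist','w8');crop('w8','w8c',200,60,440,300)"
```

```text
t 7.12 p [0.5407 0.1564 0.1148] h -0.095 z [ 0.022 -0.    -1.   ] q [ 0.08  0.59  1.7  -0.    0.83  1.75] F [18.3 -3.2 -7.4] M [-0.39 -2.74 -0.02] g 0.0104
shift cm [4.41 0.16 0.38] spin -0.005
scale 2.5
```

View pics/w8c.png

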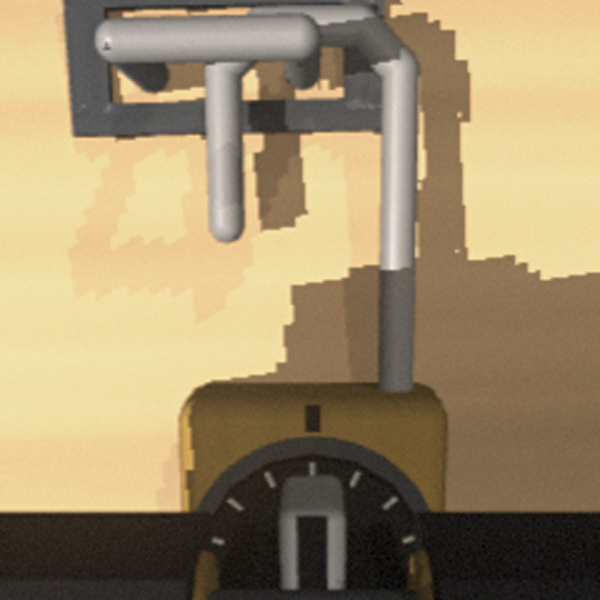

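Emit:
arm_command([
  [1.3, 0, 0, 0, 0.6],
  [2.6, 0, 0, 0, 0.6],
  [4, 0, 0, 0, 0.6],
  [5.2, 0, 0, 0, 0.6],
  [5.2, 0, 0, 0, 0.6],
])

```text
time: 7.8
position: [0.5741, 0.1529, 0.1145]
tool_rot: [0.999, -0.047, -0.009, 0.0]
ft_force: [-11.1, 0.1, 19.9]
grip_width: 0.0104
```

```bash
python3 -c "
from h import *
togo([.5845,.1507,.112],-.09)
p,d,m=snap('wrist','w9');crop('w9','w9c',200,60,440,300)"
```

```text
t 7.8 p [0.5741 0.1529 0.1145] h -0.094 z [-0.017 -0.    -1.   ] q [0.07 0.63 1.59 0.   0.93 1.74] F [-11.1   0.1  19.9] M [0.2  1.93 0.05] g 0.0104
shift cm [1.05 0.12 0.23] spin -0.004
scale 2.5
```

View pics/w9c.png

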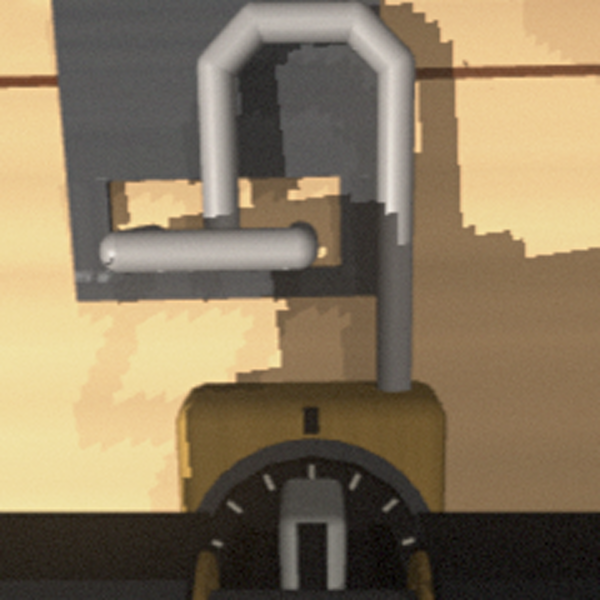

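Emit:
arm_command([
  [0, 0, -0.5, 0, 0.6],
  [0, 0, -0.5, 0, 0.6],
  [0, 0, -0.5, 0, 0.6],
])

```text
time: 8.22
position: [0.5811, 0.1522, 0.1171]
tool_rot: [0.999, -0.047, -0.002, 0.0]
ft_force: [-0.8, 1.6, -6.7]
grip_width: 0.0105
```

```bash
python3 -c "
from h import *
togo([.5845,.1507,.117],-.09)
p,d,m=snap('wrist','w10');crop('w10','w10c',200,60,440,300)"
```

```text
t 8.22 p [0.5811 0.1522 0.1171] h -0.094 z [-0.003 -0.    -1.   ] q [ 0.07  0.63  1.58 -0.    0.93  1.74] F [-0.8  1.6 -6.7] M [ 0.07  0.09 -0.01] g 0.0105
shift cm [0.35 0.11 0.01] spin -0.004
scale 2.5
```

View pics/w10c.png

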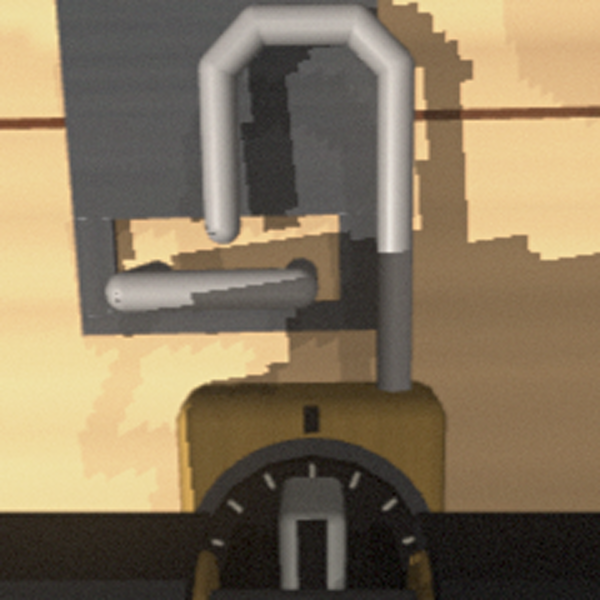

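Emit:
arm_command([
  [0.3, 0, 0, 0, 0.6],
  [0.3, 1, 0, 0, 0.6],
  [0.3, 2, 0, 0, 0.6],
  [0.3, 3, 0, 0, 0.6],
  [0.3, 3.8, 0, 0, 0.6],
])

```text
time: 8.9
position: [0.5816, 0.1132, 0.1187]
tool_rot: [0.999, -0.047, -0.0, 0.0]
ft_force: [-0.1, -0.4, -5.7]
grip_width: 0.0104
```

```bash
python3 -c "
from h import *
pose()
p,d,m=snap('wrist','w11')"
```

```text
t 8.9 p [0.5816 0.1132 0.1187] h -0.095 z [-0. -0. -1.] q [ 0.    0.62  1.61 -0.    0.92  1.67] F [-0.1 -0.4 -5.7] M [ 0.03  0.06 -0.01] g 0.0104
```

View pics/w11.png

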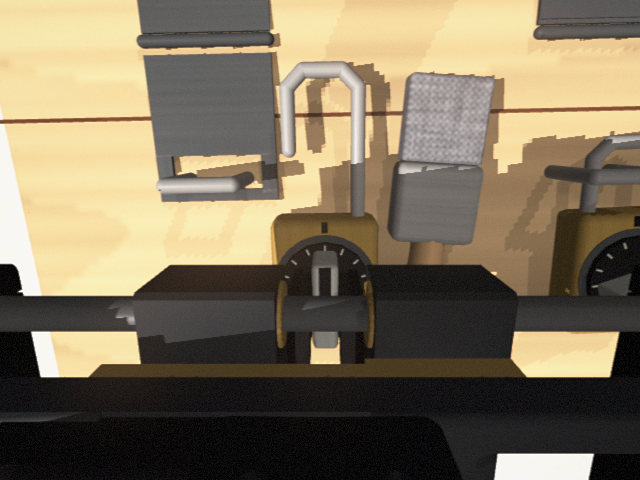

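Emit:
arm_command([
  [0, 0, -2, 0, 0.6],
  [0, 0, -4.5, 0, 0.6],
  [0, 0, -7, 0, 0.6],
  [0, 0, -9.5, 0, 0.6],
  [0, 0, -12, 0, 0.6],
])

```text
time: 9.57
position: [0.5813, 0.1142, 0.2393]
tool_rot: [0.999, -0.047, -0.0, -0.0]
ft_force: [0.2, 0.8, -6.4]
grip_width: 0.0108
```

Emit:
arm_command([
  [0, 0, 0, 0, 0.6],
  [0, 0, 0, 0, 0.6],
  [0, 0, 0, 0, 0.6],
  [0, 0, 0, 0, 0.6],
])

```text
time: 10.07
position: [0.5811, 0.1142, 0.2374]
tool_rot: [0.999, -0.047, -0.001, 0.0]
ft_force: [-0.6, 0.1, -5.1]
grip_width: 0.0107
```

```bash
python3 -c "
from h import *
pose()
p,d,m=snap('wrist','w12');snap('scene','s12');crop('s12','s12c',180,60,440,345)
pose()"
```

```text
t 10.07 p [0.5811 0.1142 0.2374] h -0.094 z [-0.002 -0.    -1.   ] q [ 0.01  0.47  1.5  -0.    1.18  1.67] F [-0.6  0.1 -5.1] M [0.03 0.02 0.05] g 0.0107
scale 2.1052631578947367
t 10.18 p [0.5814 0.1142 0.2379] h -0.094 z [-0.001 -0.    -1.   ] q [0.01 0.47 1.5  0.   1.18 1.67] F [-0.3  0.1 -6. ] M [-0.02  0.04  0.03] g 0.0105
```

View pics/w12.png

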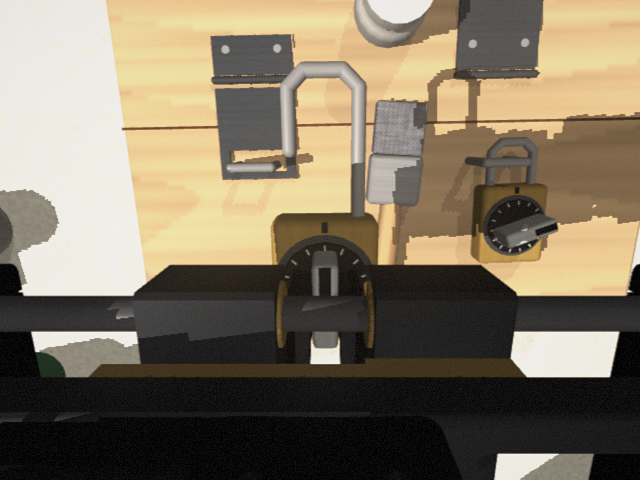

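View pics/s12c.png

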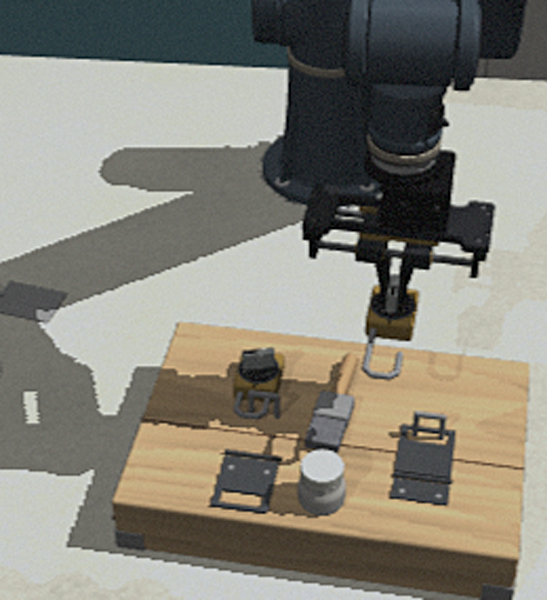

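The wrist view shows the lock held level, its open shackle at about (325,70) and free leg end at (290,150), as wide open as before. In the scene view it hangs clear of the chest, and the other lock, brush and jar look unmoved.

```bash
python3 -c "
from h import *
robot.hand_in(); pose()"
```

```text
the job is handed in; nothing more can be done
the job is handed in; nothing more can be done
```

I opened the left padlock (the one on the shut hasp), took it off the staple and handed the job in at about 10 s, well inside the 43 s limit. No verdict was reported.

**What I did:**
- **Dial:** I gripped the bar and turned it clockwise from the +0.84 rad notch to 0. The first turn twisted the whole lock against the staple, so I turned 0.25 rad further with a firmer grip and then straightened it. The picture then showed the bar aligned with the lock.
- **Shackle:** I pulled the lock back until the shackle reached its hard stop, with the force rising to 18 N and no further travel.
- **Off the staple:** Sliding the lock forward jammed with about 20 N pressing it onto the chest. I lifted it 5 mm, which freed it. I then moved it sideways clear of the post and raised it 12 cm.

**Last checks before hand-in:**
- **Height:** The tool is at z = 0.238 m, which puts the lock's centre at about 0.21 m (estimated from the grip offset), above the required 0.152 m.
- **Attitude and grip:** The tool is vertical to within 0.002 rad and steady. The grip is 50 N on the 10.7 mm bar, and the measured load of about 5–6 N matches the lock's weight.
- **Shackle:** It looked as far open in the last picture as when it reached its stop. I had no direct reading of the joint.
- **Everything else:** The right padlock, brush and jar look unmoved in the pictures; I did not measure them. The force on the right padlock or bystanders was never an issue, as nothing came near them.

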